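# Tip the carton down into the outline on the pastry mat

## Task

push the low round tin aside until it is completely off the white outline on the mat, then push the standing carton over near its top so that it falls forward along the mat and lands lying flat on its wide face inside that outline. It has to land in the outline as it falls, not come down elsewhere and be pushed in. Only push: lift neither of them, keep the tin upright, and leave everything else where it stands.

Things in the scene. Friction and masses are not known exactly. Their poses are not given: they have to be found in the camera images.
- mat: Thin grey pastry mat, 270 x 220 mm and 2 mm thick, fixed to the worktop, with ruler ticks along its long edges and a white rectangular outline printed on it, 200 mm along the mat's x by 130 mm along its y (outer edges of the line). Origin: on the worktop under the middle of the outline; the mat reaches from x = -155 to +115 mm and y = -110 to +110 mm. x is along the mat and points the way the carton must fall, y to the left of that, z up.
- carton: Plain brown cardboard carton with a blank white label on each wide face, 50 mm deep (its x) x 84 mm wide (its y) x 150 mm tall (its z), about 0.25 kg, loose. At the start it stands on the mat across the outline's short side at the mat's -x end, x roughly along the mat's x, its front foot edge about 25 mm inside that side: tipped over that edge it lies within the outline. Origin: centre of its underside (underside, also once it lies).
- carton_mid (a point): The middle of the carton's volume, 75 mm above its underside; axes as the carton's. Keep wrist and arm clear of what hangs over the work: a wall shelf 0.53 m up (front edge 0.67 m ahead of the robot, from 0.24 m right to 0.44 m left of it) and a wall cabinet on the right (underside 0.51 m up, front 0.56 m ahead, from 0.27 m right of the robot on).
- tin: Low round food tin standing inside the outline, where the carton has to fall: 86 mm diameter, 40 mm high, about 0.23 kg, loose. Origin: centre of its underside, z up.
- timer: Bystander: round red-and-white kitchen timer, 62 mm across, 48 mm high, loose, to the right of the mat (its -y side). Origin: centre of its underside.
- shaker: Bystander: small grey-topped shaker, 44 mm diameter, 90 mm high, loose, to the left of the mat (its +y side), near the carton's end. Origin: centre of its underside.
- spotted_mug: Bystander: spotted mug, 92 mm diameter, 127 mm with its handle, 93 mm high, loose, at the left of the worktop. Origin: centre of its underside.
- onion: Bystander: red onion, 78 mm diameter, 84 mm high, loose, at the left of the worktop. Origin: centre of its underside.
- jar: Bystander: small jar with a yellow lid, 52 mm diameter, 75 mm high, loose, at the right of the worktop. Origin: centre of its underside.
There are look-alikes about, which are no part of the job. Leave any blue or pink look-alike of the tin alone.

How it is judged (in metres and radians):
On the way, in this order (a step that is already met when the one before it is completed fails the run):
1. the tin stands completely off the outline, while the carton still stands ((y of tin in the frame of mat above 0.105 m or y of tin in the frame of mat below -0.105 m or x of tin in the frame of mat above 0.14 m or x of tin in the frame of mat below -0.14 m) and height (world z) of tin below 0.008 m and angle between each of tin, carton's own z axis and vertical below 0.1 rad and linear speed of tin below 0.02 m/s), for 0.2 s.
2. the carton lies flat inside the outline (x of carton_mid in the frame of mat between -0.028 and 0.028 m and y of carton_mid in the frame of mat between -0.026 and 0.026 m and angle between carton's own z axis and vertical between 1.5 and 1.64 rad and angle between carton's own x axis and vertical above 3 rad and angle between the z axis of carton and the x axis of mat, either way round below 0.35 rad and height (world z) of carton_mid below 0.034 m), for 0.2 s.
At the end, for the whole second after the job is handed in: The carton lies at rest on its wide face, its middle within 28 mm (along) and 26 mm (across) of the middle of the outline and its length within 0.35 rad of the outline's; the tin stands upright and at rest on the mat or worktop, off the outline (3 mm of overlap allowed) (all of step 2 and (y of tin in the frame of mat above 0.105 m or y of tin in the frame of mat below -0.105 m or x of tin in the frame of mat above 0.14 m or x of tin in the frame of mat below -0.14 m) and height (world z) of tin below 0.008 m and angle between tin's own z axis and vertical below 0.1 rad and linear speed of each of tin, carton below 0.02 m/s); the robot touches nothing.
It fails at once if the carton lands outside the outline (its middle more than 35 mm along or 33 mm across from the outline's middle once it is down) (angle between carton's own z axis and vertical above 1.45 rad and not (x of carton_mid in the frame of mat between -0.035 and 0.035 m and y of carton_mid in the frame of mat between -0.033 and 0.033 m)).
It fails at once if the carton is lifted (its middle more than 100 mm above the worktop) (height (world z) of carton_mid above 0.1 m).
It fails at once if the tin is lifted by more than 18 mm or tipped (height (world z) of tin above 0.02 m or angle between tin's own z axis and vertical above 0.4 rad).
It fails at once if a bystander is moved by more than 25 mm (distance of any of timer, shaker, spotted_mug, onion, jar from where it was at the start of the episode above 0.025 m).
It also fails if it takes over 48 s, if anything falls off the work surface, if the arm or the gripper's body presses on something with over 40 N, if the wrist force passes 120 N, or if a joint passes its speed limit or range.

## Robot

A 6-joint arm with a two-finger parallel gripper is mounted at the origin on a cart in front of the work surface, level with it; the furniture and walls round the work are solid. World frame = base frame: x ahead of the robot, y to its left, z up, the work surface at z = 0. Lengths are in m, angles in degrees, forces in N, time in s.
With the tool pointing down it reaches from about 0.375 to 0.9 m from the base axis. Payload 3.1 kg.
Tool frame: the origin (TCP) lies where the fingers leave the gripper's body, on its centre line; the fingertips stand bot.tips_ahead ahead of it and the grasp point (between the pads) lies 51 mm ahead of it (bot.tips_ahead is the distance from the TCP to the fingertips, in m); z points along the fingers, x is the direction in which the jaws open and shut, and the axes are right-handed (so a half turn about z gives the same grasp; the last joint's range is limited). The gripper opens to 87 mm and grips with 3 to 60 N. Pads are 19 mm wide; open, the fingers measure 117 mm over their backs; the gripper's body (75 mm by 190 mm) begins 51 mm behind the grasp point.
Start: joints at [66.033, 30.224, 82.088, -0, 67.689, -10.227], TCP at [0.148, 0.607, 0.292] pointing down, gripper open.
Joint ranges: [-176.69, 176.69], [-43.24, 126.21], [12.49, 139.97], [-82, 262], [0, 151.66], [-163.58, 163.58]. Speed limits (degrees/s): [159.86, 159.86, 180, 180, 180, 180].

## Interface

Orientations are given as a 3x3 rotation matrix whose columns are the frame's x, y, z axes.
In Python, from rig import bot, vision, nets gives the robot as it stands.
- The arm moves only by the tool play_rows, never from a script. Its argument "series" is a list of rows, each an object of numbers: "tx", "ty", "tz": the shift along the world's x, y, z as a fraction of full scale; "turn": the turn about the world's z as a fraction of full scale. A call has 1 to 10 rows; each row shifts and turns the commanded pose from where the row before left it; what a row does not reach is not made up. Full scale, the value 1, is 0.8 m for a shift and 60 degrees for a turn. A row lasts 1/10 s, in which the tool goes at most 50 mm and 8.59 degrees, less where a joint would pass 70% of its speed; a pose out of reach is approached as far as the arm can. A call with a number of a shift or a turn outside -1 to 1 is refused whole. A call with a gripper value outside its range is refused whole. "gripper" is the opening, from 0 (shut) to 1 (fully open), set as the call begins (left out, the last holds). The fingers move at their own pace and stop on an object; the grip force is fixed at half the most. Time passes only in rows, so rows that do not move let the fingers close. It gives the time, the measured TCP pose, the force and the opening at its end, in the units of the state.
- bot.read_state(): the state, without advancing time (a new reading comes with each control period).
- vision.capture(name): name is "scene" or "top" or "wrist"; returns a dict with "pixels" (480x640x3 uint8, blue, green, red), "fx", "fy", "cx", "cy" (pixels), "extrinsics" (4x4, takes a point from camera to world coordinates). Camera axes: x right, y down, z forward; pixel columns grow to the right and rows downward; lengths in m; the calibration is good to about 2 mm. A picture is of the moment at which its call begins. There is no depth.
- bot.hand_in(): hands the job in, once; it reports no verdict.
Trained networks look in a picture, given as the dict that the camera call returned (one of the last four; its "shot" number tells which), for a name from the list of things; names that differ only in an ending like _2 or _b are one class to them, and where a whole thing is asked for, a point or a joint stands for the part that bears it (a point fixed in the world has none). Each returns a list of dicts, best first, with "confidence" (0 to 1); they miss things now and then, are a little off and sometimes report something else, mostly with a low value. They report only what shows in the picture. A call takes as long as a camera call. They do not tell look-alikes from the thing itself.
- nets.look_for(picture, query): "at" ([column, row] as shares, 0 to 1, of the picture: columns of its width, rows of its height, amid what is visible of it).
- nets.masks_of(picture, query): "region" (480x640 bool, what is visible of it) and "at" ([column, row] as shares, 0 to 1, of the picture: columns of its width, rows of its height, amid what is visible of it).
The state is a dict: "time_s": time; "joint_positions": joint angles; "qvel": joint speeds; "tau": joint torques, N m; "position": TCP position; "tcp_rot": TCP orientation; "force": force on the tool from outside, world axes, zero at the start; "moment": the same for the moment, N m; "opening": opening from 0.0 (shut) to 1.0 (fully open).
Only numpy, scipy, OpenCV 4.12 (cv2) and the standard library are available. Lean on these libraries where they do the work, as an engineer would, in place of code of your own. Each camera call takes 0.05 s, during which the arm holds its last target.

## Working session

There is one attempt and no reset: what is moved stays moved. The work goes in short steps, Python scripts to look and compute and a tool call to move; the robot and the scene stay as the last step left them, time stands still between calls to the robot, and variables do not carry over. Pictures are saved under pics/ and viewed, and the job is handed in when it is done.

Besides the shell and the picture viewer there is one more tool, called after "Call:" in YAML: its name, and indented under it one key for each argument. play_rows: Moves the arm, as the interface text tells. Shift numbers are shares of 0.8 m and turn numbers shares of 60 degrees, none past 1 either way. Its arguments: {"type":"object","properties":{"series":{"type":"array"},"gripper":{"type":"number"}},"required":["series"]}

```bash
mkdir -p pics; ls; python3 - <<'E'
from rig import bot, vision, nets
import cv2,numpy as np,pickle
s=bot.read_state();print(s, bot.tips_ahead)
for n in ["scene","top"]:
    p=vision.capture(n);cv2.imwrite(f"pics/{n}0.png",p["pixels"]);pickle.dump(p,open(f"{n}0.pkl","wb"))
    print(n,p["fx"],p["cx"],p["cy"],np.round(p["extrinsics"],3).tolist())
    for q in ["mat","carton","tin","timer","shaker","spotted_mug","onion","jar"]:
        print(q,[(round(d["confidence"],2),(np.array(d["at"])*[640,480]).round().tolist()) for d in nets.look_for(p,q)][:4])
E
```

```text
pics
{'time_s': 0.0, 'joint_positions': array([ 6.60342411e+01,  3.02784649e+01,  8.21565833e+01,  2.37714520e-04,
        6.76854938e+01, -1.02270333e+01]), 'qvel': array([-0.00982602,  0.13806542, -0.02985789,  0.12855337, -0.0217172 ,
       -0.01154426]), 'tau': array([-1.32773428e-03, -4.40037596e+01, -1.76593351e+01,  6.32504141e-02,
        5.83363348e-02, -1.78885612e-04]), 'position': array([0.14816632, 0.60659591, 0.29127572]), 'tcp_rot': array([[ 2.37495397e-01,  9.71388285e-01, -8.58072352e-04],
       [ 9.71386459e-01, -2.37496648e-01, -1.92091667e-03],
       [-2.06974526e-03, -3.77310995e-04, -9.99997787e-01]]), 'force': array([-0.29076041, -0.42137403, -0.07471469]), 'moment': array([ 0.00583115, -0.01976752, -0.00304433]), 'opening': 0.9998572784651251} 0.0697
scene 458.23721019250524 313.4573643596932 237.82689512760774 [[0.742, -0.331, 0.582, -0.134], [-0.67, -0.36, 0.65, -0.755], [-0.006, -0.872, -0.489, 0.649], [0.0, 0.0, 0.0, 1.0]]
mat [(0.55, [308.0, 280.0])]
carton [(0.79, [278.0, 246.0])]
tin [(0.86, [326.0, 262.0])]
timer [(0.69, [349.0, 307.0]), (0.42, [458.0, 306.0])]
shaker []
spotted_mug [(0.96, [212.0, 204.0])]
onion [(0.79, [194.0, 231.0]), (0.17, [309.0, 281.0])]
jar [(0.84, [459.0, 304.0])]
top 616.8014355661571 317.9851046963576 240.33991316930087 [[-0.027, -0.99, 0.142, 0.34], [-1.0, 0.027, -0.006, 0.017], [0.002, -0.142, -0.99, 1.443], [0.0, 0.0, 0.0, 1.0]]
mat [(0.89, [327.0, 253.0])]
carton [(0.92, [312.0, 282.0])]
tin [(0.92, [332.0, 236.0]), (0.9, [464.0, 266.0]), (0.89, [215.0, 229.0])]
timer [(0.82, [406.0, 270.0])]
shaker []
spotted_mug [(0.94, [139.0, 266.0])]
onion [(0.62, [310.0, 282.0]), (0.6, [484.0, 197.0]), (0.56, [177.0, 315.0])]
jar [(0.71, [484.0, 198.0])]
```

View pics/top0.png

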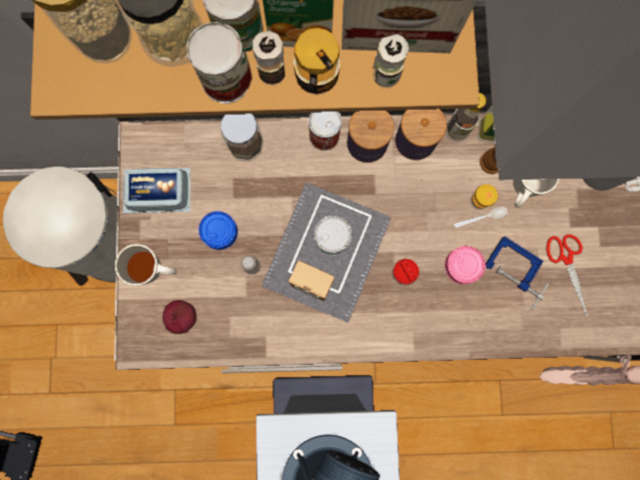

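View pics/scene0.png

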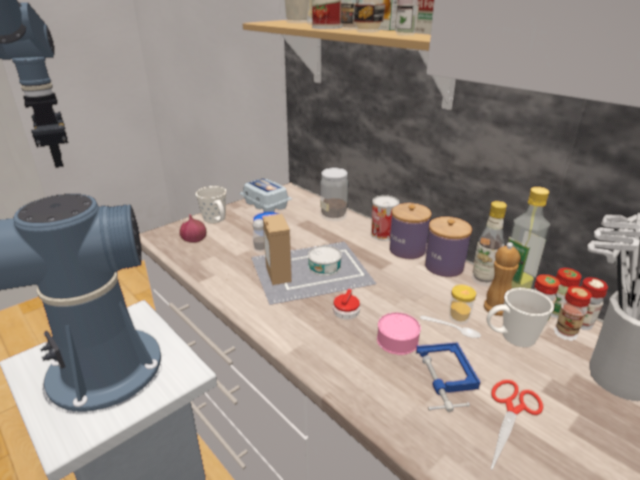

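```bash
python3 - <<'E'
import cv2,pickle
p=pickle.load(open("top0.pkl","rb"))["pixels"]
cv2.imwrite("pics/topz.png",cv2.resize(p[170:320,230:430],(800,600),interpolation=cv2.INTER_CUBIC))
E
```

```text
(no output)
```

View pics/topz.png

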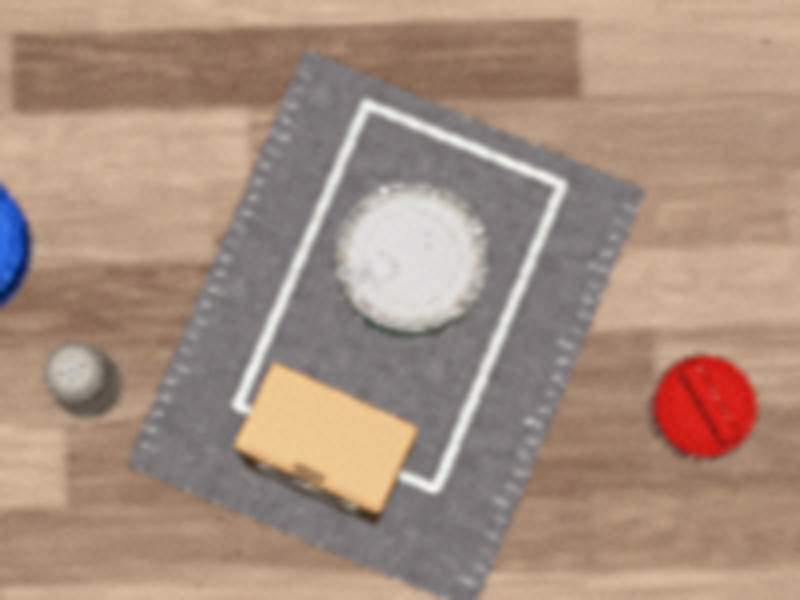

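```bash
cat > h.py <<'E'
import numpy as np
def ray(p,uv,z):
    E=p["extrinsics"];d=np.array([(uv[0]-p["cx"])/p["fx"],(uv[1]-p["cy"])/p["fy"],1]);d=E[:3,:3]@d
    o=E[:3,3];return (o+d*(z-o[2])/d[2])[:2]
def proj(p,X):
    E=p["extrinsics"];c=E[:3,:3].T@(np.array(X)-E[:3,3]);return c[:2]/c[2]*[p["fx"],p["fy"]]+[p["cx"],p["cy"]]
E
python3 - <<'E'
import numpy as np,pickle
from h import *
p=pickle.load(open("top0.pkl","rb"))
Z=lambda x,y:((x+.5)/4-.5+230,(y+.5)/4-.5+170)
oc=np.array([ray(p,Z(*c),.002) for c in [(365,98),(568,183),(438,493),(234,408)]])
print("outline",oc.round(4).tolist()); m=oc.mean(0)
mc=np.array([ray(p,Z(*c),.002) for c in [(305,50),(645,188),(475,603),(128,464)]])
print("mat",mc.round(4).tolist())
ax=(oc[0]+oc[1]-oc[2]-oc[3]);ax2=(mc[0]+mc[1]-mc[2]-mc[3])
print(np.linalg.norm(ax)/2,np.linalg.norm(ax2)/2,np.degrees(np.arctan2(ax[1],ax[0])),np.degrees(np.arctan2(ax2[1],ax2[0])))
th=np.arctan2(ax[1],ax[0]);X=np.array([np.cos(th),np.sin(th)]);Y=np.array([-X[1],X[0]])
print("centre",m, mc.mean(0)+.02*X)
M=lambda q:((np.array(q)-m)@X,(np.array(q)-m)@Y)
cc=np.array([ray(p,Z(*c),.152) for c in [(275,363),(416,428),(379,520),(236,443)]])
print("carton top",cc.round(4).tolist(),cc.mean(0),M(cc.mean(0)))
a=cc[0]+cc[1]-cc[2]-cc[3];b=cc[0]-cc[1]+cc[3]-cc[2];print(np.degrees(np.arctan2(a[1],a[0])),np.degrees(np.arctan2(-b[0],b[1])),np.linalg.norm(a)/2,np.linalg.norm(b)/2)
t=ray(p,Z(411,257),.042);print("tin",t,M(t))
for n,c,z in [("timer",(705,406),.04),("shaker",(75,372),.09)]: q=ray(p,Z(*c),z);print(n,q,M(q))
for n,c in [("blue",(217,230)),("pink",(466,264)),("jar",(485,196))]: q=ray(p,c,.04);print(n,q,M(q))
E
```

```text
outline [[0.6581, -0.0019], [0.6034, -0.121], [0.4218, -0.0379], [0.4747, 0.08]]
mat [[0.6884, 0.0332], [0.5991, -0.1665], [0.3577, -0.0573], [0.4436, 0.1425]]
0.20020183726497665 0.2665243962676533 -24.32430501954073 -24.20780750586412
centre [ 0.53950684 -0.0201972 ] [ 0.54041979 -0.02027959]
carton top [[0.4839, 0.0513], [0.4477, -0.0218], [0.4001, -0.001], [0.4423, 0.0727]] [0.44350794 0.02530804] (np.float64(-0.10622059128635103), np.float64(0.0019236365533151156))
-25.31383166664587 -28.113978920583214 0.04928415529968878 0.08324952400644453
tin [ 0.55528509 -0.02521903] (np.float64(0.0164460950664233), np.float64(0.0019230361896814437))
timer [ 0.46509345 -0.19038745] (np.float64(0.002293915576112398), np.float64(-0.185733179306459))
shaker [0.48879244 0.16329641] (np.float64(-0.12179360487261115), np.float64(0.14631532155267257))
blue [0.57175219 0.24009341] (np.float64(-0.07783106442293762), np.float64(0.25046614582917015))
pink [ 0.47771297 -0.32865834] (np.float64(0.07074709082606859), np.float64(-0.30653157511461393))
jar [ 0.63507543 -0.38254015] (np.float64(0.23633423522892102), np.float64(-0.2908124785411757))
```

```bash
python3 - <<'E'
import cv2,pickle
from h import *
p=pickle.load(open("scene0.pkl","rb"))
for q in [(.148,.607,.292),(.148+.237*.0585,.607+.971*.0585,.292),(.148-.237*.0585,.607-.971*.0585,.292),(.148,.607,.222)]: print(proj(p,q))
cv2.imwrite("pics/scz.png",cv2.resize(p["pixels"][0:180,0:180],(600,600),interpolation=cv2.INTER_CUBIC))
from rig import vision
w=vision.capture("wrist");cv2.imwrite("pics/w0.png",w["pixels"])
E
```

```text
[ 50.89832178 135.99102702]
[ 50.1778182  130.56312734]
[ 51.67382054 141.83323184]
[ 58.18341786 161.01487123]
```

View pics/scz.png

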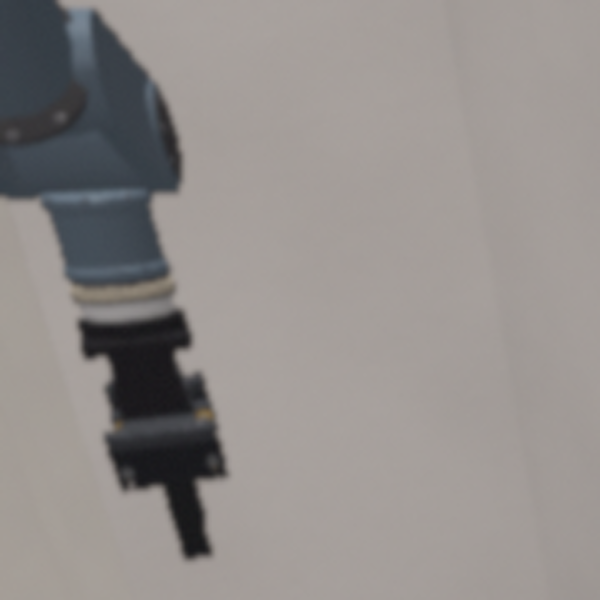

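View pics/w0.png

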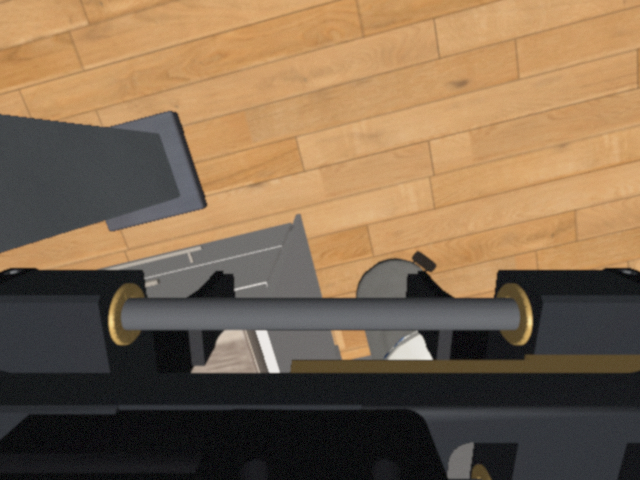

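Call:
play_rows:
  gripper: 0
  series:
    - {"tx": 0.026, "ty": -0.049, "turn": -0.0177}
    - {"tx": 0.026, "ty": -0.049, "turn": -0.0177}
    - {"tx": 0.026, "ty": -0.049, "turn": -0.0177}
    - {"tx": 0.026, "ty": -0.049, "turn": -0.0177}
    - {"tx": 0.026, "ty": -0.049, "turn": -0.0177}
    - {"tx": 0.026, "ty": -0.049, "turn": -0.0177}
    - {"tx": 0.026, "ty": -0.049, "turn": -0.0177}
    - {"tx": 0.026, "ty": -0.049, "turn": -0.0177}
    - {"tx": 0.026, "ty": -0.049, "turn": -0.0177}
    - {"tx": 0.026, "ty": -0.049, "turn": -0.0177}

```text
invalid input
```

Call:
play_rows:
  series:
    - {"tx": 0.026, "ty": -0.049}
    - {"tx": 0.026, "ty": -0.049}
    - {"tx": 0.026, "ty": -0.049}
    - {"tx": 0.026, "ty": -0.049}
    - {"tx": 0.026, "ty": -0.049}
    - {"tx": 0.026, "ty": -0.049}
    - {"tx": 0.026, "ty": -0.049}
    - {"tx": 0.026, "ty": -0.045}
    - {"tx": 0}
    - {"tx": 0}

```text
invalid input
```

Call:
play_rows:
  gripper: 0
  series:
    - {"tx": 0.026, "ty": -0.049, "tz": 0, "turn": -0.0177}

```text
time_s: 1.05
position: [0.1684, 0.5712, 0.2925]
tcp_rot: [[0.252, 0.968, 0.001], [0.968, -0.252, 0.005], [0.005, -0.0, -1.0]]
force: [0.6, -0.4, -0.0]
opening: 0.965
```

```bash
python3 -c "
from rig import bot
s=bot.read_state();print(s['time_s'],s['position'],s['opening'])"; ls -la
```

```text
1.05 [0.16838388 0.57120118 0.29245017] 0.9645534873565048
total 1824
drwxr-xr-x  3 agent agent   4096 Dec  7 05:34 .
drwxr-xr-x 23 root  root    4096 Dec  7 05:33 ..
-rw-r--r--  1 agent agent    306 Dec  7 05:34 h.py
drwxr-xr-x  2 agent agent   4096 Dec  7 05:35 pics
-rw-r--r--  1 agent agent 922053 Dec  7 05:33 scene0.pkl
-rw-r--r--  1 agent agent 922053 Dec  7 05:33 top0.pkl
```

Call:
play_rows:
  series:
    - {"tx": 0.026, "ty": -0.049, "tz": 0, "turn": -0.0177}
    - {"tx": 0.026, "ty": -0.049, "tz": 0, "turn": -0.0177}
    - {"tx": 0.026, "ty": -0.049, "tz": 0, "turn": -0.0177}
    - {"tx": 0.026, "ty": -0.049, "tz": 0, "turn": -0.0177}
    - {"tx": 0.026, "ty": -0.049, "tz": 0, "turn": -0.0177}
    - {"tx": 0.026, "ty": -0.049, "tz": 0, "turn": -0.0177}
    - {"tx": 0.026, "ty": -0.049, "tz": 0, "turn": -0.0177}
    - {"tx": 0.026, "ty": -0.049, "tz": 0, "turn": -0.0177}
    - {"tx": 0.026, "ty": -0.049, "tz": 0, "turn": -0.0177}

```text
time_s: 1.95
position: [0.3571, 0.2136, 0.2926]
tcp_rot: [[0.413, 0.911, 0.001], [0.911, -0.413, 0.0], [0.001, 0.001, -1.0]]
force: [-0.1, 0.8, -0.1]
opening: 0.171
```

Call:
play_rows:
  series:
    - {"tx": 0.026, "ty": -0.049, "tz": 0, "turn": 0}
    - {"tx": 0.026, "ty": -0.049, "tz": 0, "turn": 0}
    - {"tx": 0.026, "ty": -0.049, "tz": 0, "turn": 0}
    - {"tx": 0.026, "ty": -0.049, "tz": 0, "turn": 0}
    - {"tx": 0.026, "ty": -0.049, "tz": 0, "turn": 0}
    - {"tx": 0.026, "ty": -0.049, "tz": 0, "turn": 0}
    - {"tx": 0.026, "ty": -0.049, "tz": 0, "turn": 0}
    - {"tx": 0.026, "ty": -0.045, "tz": 0, "turn": 0}
    - {"tx": 0, "ty": 0, "tz": 0, "turn": 0}
    - {"tx": 0, "ty": 0, "tz": 0, "turn": 0}

```text
time_s: 2.95
position: [0.5228, -0.096, 0.292]
tcp_rot: [[0.414, 0.91, -0.001], [0.91, -0.414, 0.001], [0.0, -0.001, -1.0]]
force: [-1.0, -0.4, -1.1]
opening: 0.001
```

Call:
play_rows:
  series:
    - {"tx": 0, "ty": 0, "tz": -0.0435, "turn": 0}
    - {"tx": 0, "ty": 0, "tz": -0.0435, "turn": 0}
    - {"tx": 0, "ty": 0, "tz": -0.0435, "turn": 0}
    - {"tx": 0, "ty": 0, "tz": -0.0435, "turn": 0}
    - {"tx": 0, "ty": 0, "tz": -0.0435, "turn": 0}
    - {"tx": 0, "ty": 0, "tz": -0.0435, "turn": 0}
    - {"tx": 0, "ty": 0, "tz": 0, "turn": 0}

```text
time_s: 3.65
position: [0.5194, -0.0927, 0.08]
tcp_rot: [[0.411, 0.912, -0.01], [0.912, -0.411, 0.004], [-0.0, -0.01, -1.0]]
force: [-0.9, 0.7, -0.8]
opening: 0.004
```

```bash
cat > pic.py <<'E'
import sys,cv2,pickle,numpy as np
from rig import bot,vision,nets
from h import *
k=sys.argv[1]
m=np.array([.5395,-.0202]);th=np.radians(-24.3);X=np.array([np.cos(th),np.sin(th)]);Y=np.array([-X[1],X[0]])
p=vision.capture("top");pickle.dump(p,open(f"top{k}.pkl","wb"))
cv2.imwrite(f"pics/t{k}.png",cv2.resize(p["pixels"][155:320,210:430],(800,600),interpolation=cv2.INTER_CUBIC))
q=vision.capture("scene");cv2.imwrite(f"pics/s{k}.png",cv2.resize(q["pixels"][160:340,200:440],(800,600),interpolation=cv2.INTER_CUBIC))
s=bot.read_state();print(s["time_s"],s["position"],"mat",(s["position"][:2]-m)@X,(s["position"][:2]-m)@Y)
for d in nets.look_for(p,"tin"):
    w=ray(p,np.array(d["at"])*[640,480],.042);print("tin",round(d["confidence"],2),((w-m)@X).round(4),((w-m)@Y).round(4))
E
python3 pic.py 1
```

```text
3.75 [ 0.52213324 -0.09409988  0.08365936] mat 0.014582735222988395 -0.07449926475569742
tin 0.95 0.0693 -0.3068
tin 0.69 -0.0783 0.2542
```

View pics/t1.png

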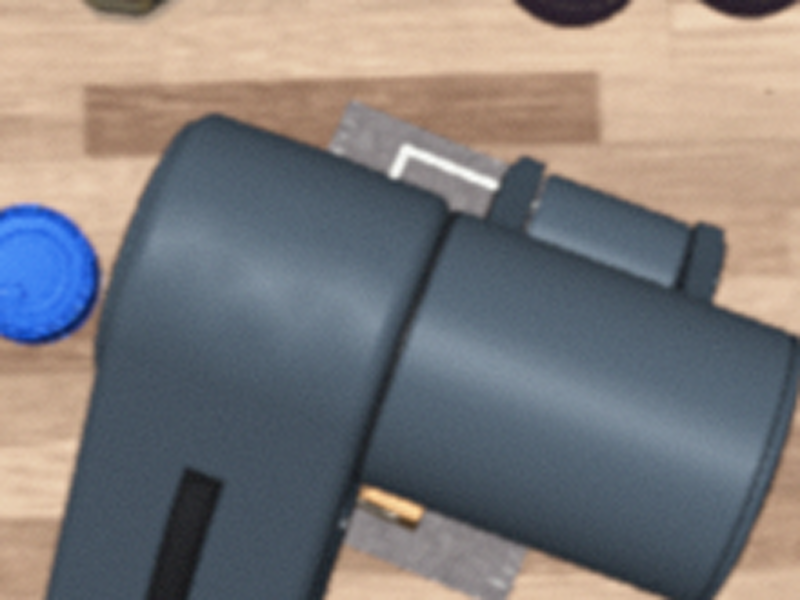

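View pics/s1.png

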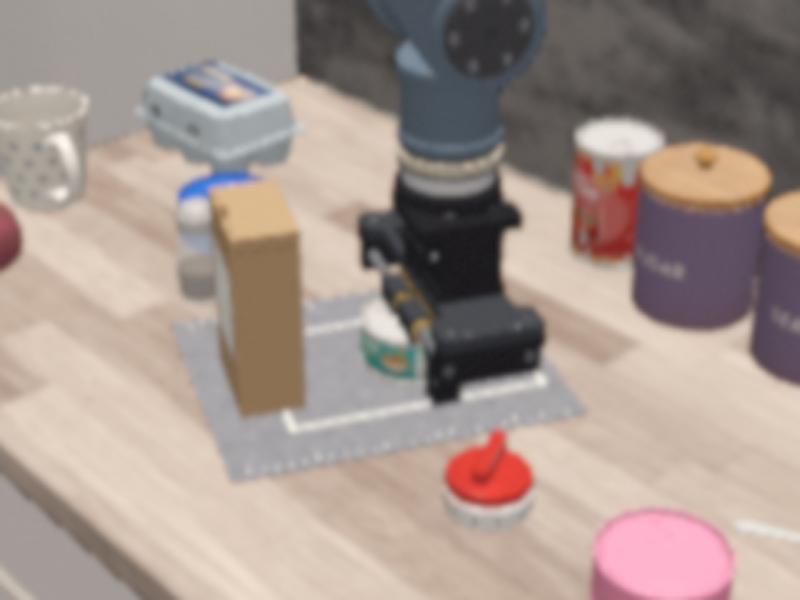

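Call:
play_rows:
  series:
    - {"tx": 0.006, "ty": 0.0133, "tz": 0, "turn": 0}
    - {"tx": 0.006, "ty": 0.0133, "tz": 0, "turn": 0}
    - {"tx": 0.006, "ty": 0.0133, "tz": 0, "turn": 0}
    - {"tx": 0.006, "ty": 0.0133, "tz": 0, "turn": 0}
    - {"tx": 0.006, "ty": 0.0133, "tz": 0, "turn": 0}
    - {"tx": 0.006, "ty": 0.0133, "tz": 0, "turn": 0}
    - {"tx": 0.006, "ty": 0.0133, "tz": 0, "turn": 0}
    - {"tx": 0, "ty": 0, "tz": 0, "turn": 0}

```text
time_s: 4.6
position: [0.5576, -0.0192, 0.0845]
tcp_rot: [[0.411, 0.912, 0.003], [0.912, -0.411, -0.0], [0.001, 0.003, -1.0]]
force: [-0.2, -0.1, -0.3]
opening: 0.005
```

```bash
python3 pic.py 2
```

```text
4.7 [ 0.55662817 -0.01984965  0.08378954] mat 0.01546649578810912 0.007367799586930032
tin 0.61 0.0666 -0.3058
```

View pics/s2.png

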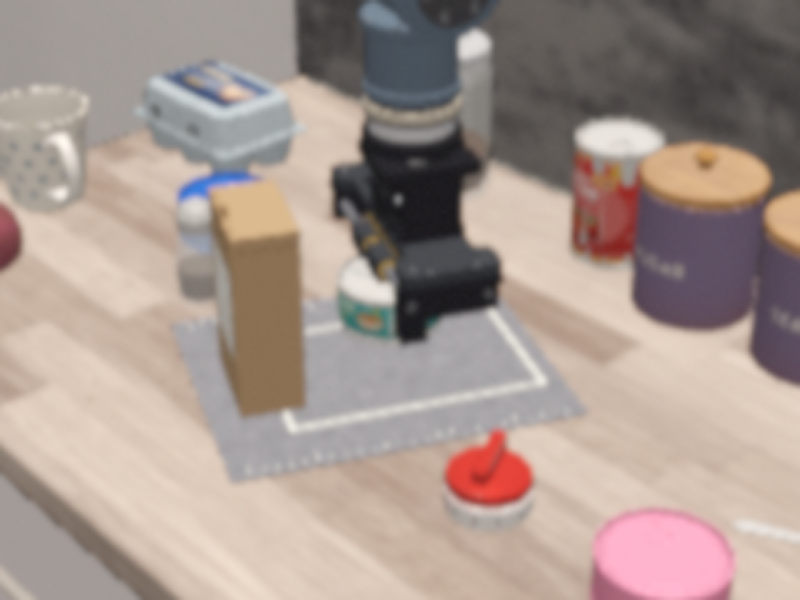

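View pics/t2.png

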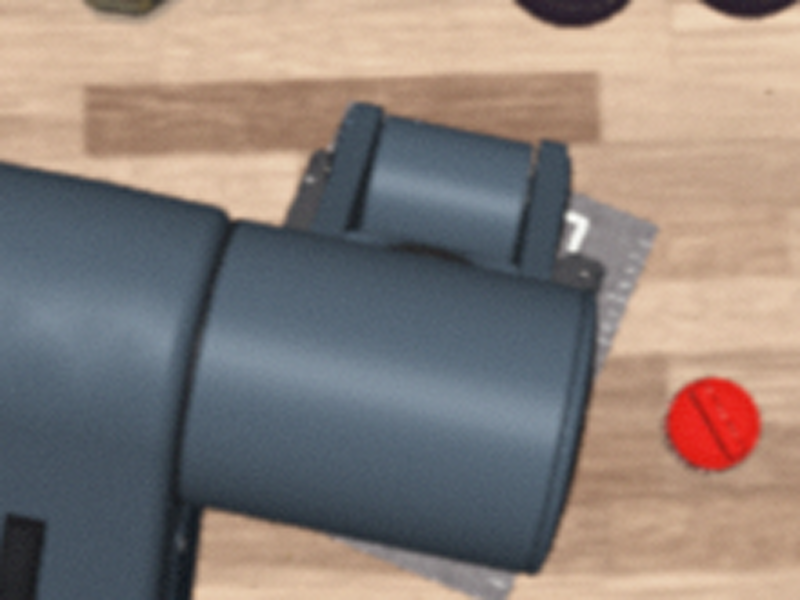

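```bash
python3 - <<'E'
import pickle
from h import *
q=pickle.load(open("scene0.pkl","rb"))
m=np.array([.5395,-.0202]);th=np.radians(-24.3);X=np.array([np.cos(th),np.sin(th)]);Y=np.array([-X[1],X[0]])
t=np.linspace(0,6.28,100)
for y in(.055,.065,.075):
  for x in (-.005,.005,.0165,.028):
    c=m+x*X+y*Y
    a=np.array([proj(q,[c[0]+.043*np.cos(k),c[1]+.043*np.sin(k),.002]) for k in t]);b=np.array([proj(q,[c[0]+.043*np.cos(k),c[1]+.043*np.sin(k),.042]) for k in t])
    z=lambda u:((u-[200,160])*800/240).round()
    print(y,x,"left",z(np.array([b[:,0].min(),0]))[0],"bottom",z(np.array([0,a[:,1].max()]))[1],"top",z(np.array([0,b[:,1].min()]))[1])
E
```

```text
0.055 -0.005 left 311.0 bottom 353.0 top 255.0
0.055 0.005 left 323.0 bottom 351.0 top 253.0
0.055 0.0165 left 337.0 bottom 349.0 top 251.0
0.055 0.028 left 351.0 bottom 346.0 top 249.0
0.065 -0.005 left 308.0 bottom 347.0 top 249.0
0.065 0.005 left 320.0 bottom 345.0 top 248.0
0.065 0.0165 left 334.0 bottom 342.0 top 245.0
0.065 0.028 left 347.0 bottom 340.0 top 243.0
0.075 -0.005 left 304.0 bottom 340.0 top 244.0
0.075 0.005 left 316.0 bottom 338.0 top 242.0
0.075 0.0165 left 330.0 bottom 336.0 top 240.0
0.075 0.028 left 344.0 bottom 333.0 top 238.0
```

Call:
play_rows:
  series:
    - {"tx": 0.0057, "ty": 0.0105, "tz": 0, "turn": 0}
    - {"tx": 0.0057, "ty": 0.0105, "tz": 0, "turn": 0}
    - {"tx": 0.0057, "ty": 0.0105, "tz": 0, "turn": 0}
    - {"tx": 0.0057, "ty": 0.0105, "tz": 0, "turn": 0}
    - {"tx": 0.0057, "ty": 0.0105, "tz": 0, "turn": 0}
    - {"tx": 0.0057, "ty": 0.0105, "tz": 0, "turn": 0}
    - {"tx": 0, "ty": 0, "tz": 0, "turn": 0}
    - {"tx": 0, "ty": 0, "tz": 0, "turn": 0}

```text
time_s: 5.55
position: [0.5839, 0.0303, 0.0833]
tcp_rot: [[0.412, 0.911, 0.0], [0.911, -0.412, 0.0], [0.001, 0.0, -1.0]]
force: [-0.1, -0.5, -0.3]
opening: 0.002
```

```bash
python3 pic.py 3
```

```text
5.65 [0.58360109 0.02975654 0.08323544] mat 0.019636047538887962 0.06367878922321508
tin 0.74 0.0028 -0.1857
```

View pics/s3.png

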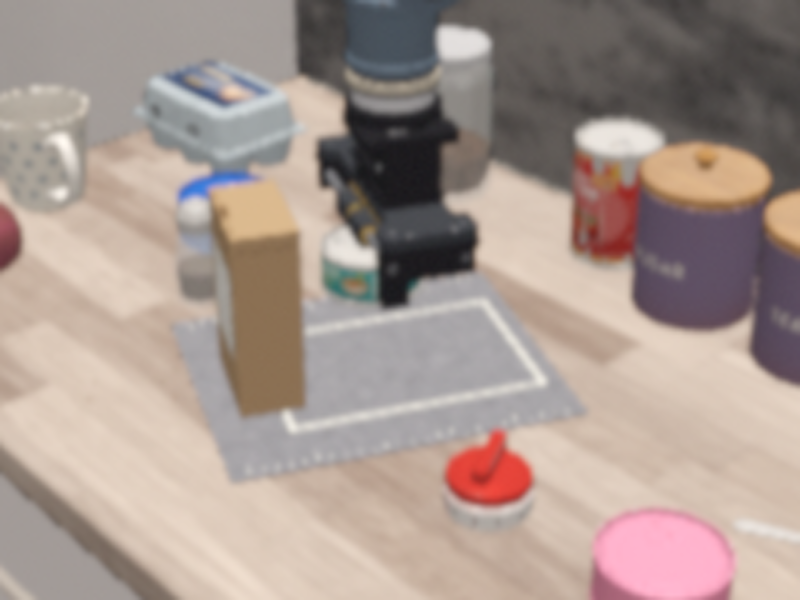

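Call:
play_rows:
  series:
    - {"tx": -0.0105, "ty": -0.0225, "tz": 0, "turn": 0}
    - {"tx": -0.0105, "ty": -0.0225, "tz": 0.0, "turn": 0}
    - {"tx": 0, "ty": 0, "tz": 0.0435, "turn": 0}
    - {"tx": 0, "ty": 0, "tz": 0.0435, "turn": 0}
    - {"tx": 0, "ty": 0, "tz": 0.0435, "turn": 0}
    - {"tx": 0, "ty": 0, "tz": 0.0435, "turn": 0}
    - {"tx": 0, "ty": 0, "tz": 0.0435, "turn": 0}
    - {"tx": 0, "ty": 0, "tz": 0.0435, "turn": 0}

```text
time_s: 6.5
position: [0.5664, -0.0066, 0.2936]
tcp_rot: [[0.413, 0.911, -0.0], [0.911, -0.413, 0.0], [0.0, -0.001, -1.0]]
force: [0.9, 0.5, -0.3]
opening: 0.011
```

```bash
python3 - <<'E'
import pickle,cv2
from h import *
m=np.array([.5395,-.0202]);th=np.radians(-24.3);X=np.array([np.cos(th),np.sin(th)]);Y=np.array([-X[1],X[0]])
for n,r in (("scene",(150,310,200,413)),("top",(240,315,270,370))):
  q=pickle.load(open(n+"0.pkl","rb"));s=4 if n=="scene" else 8
  im=cv2.resize(q["pixels"][r[0]:r[1],r[2]:r[3]],None,fx=s,fy=s,interpolation=cv2.INTER_CUBIC)
  z=lambda u:tuple(int(v) for v in ((np.array(u)-[r[2],r[0]]+.5)*s-.5).round())
  t=np.radians(-26.5);U=np.array([np.cos(t),np.sin(t)]);V=np.array([-U[1],U[0]]);c=m-.1062*X+.0019*Y
  P={(a,b,h):z(proj(q,[*(c+a*.025*U+b*.042*V),h])) for a in(-1,1) for b in(-1,1) for h in(.002,.152)}
  for i in P:
    for j in P:
      if sum(i[k]!=j[k] for k in range(3))==1: cv2.line(im,P[i],P[j],(0,0,255),1)
  O=[z(proj(q,[*(m+a*.1*X+b*.065*Y),.002])) for a,b in((1,1),(1,-1),(-1,-1),(-1,1))]
  cv2.polylines(im,[np.array(O)],True,(0,255,0),1)
  cv2.imwrite(f"pics/ov_{n}.png",im[:600,:800])
E
```

```text
(no output)
```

View pics/ov_scene.png

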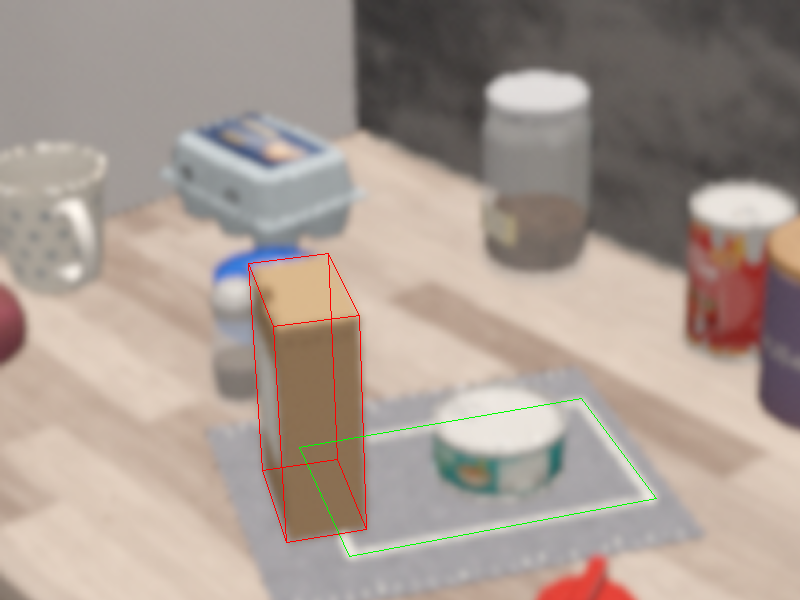

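View pics/ov_top.png

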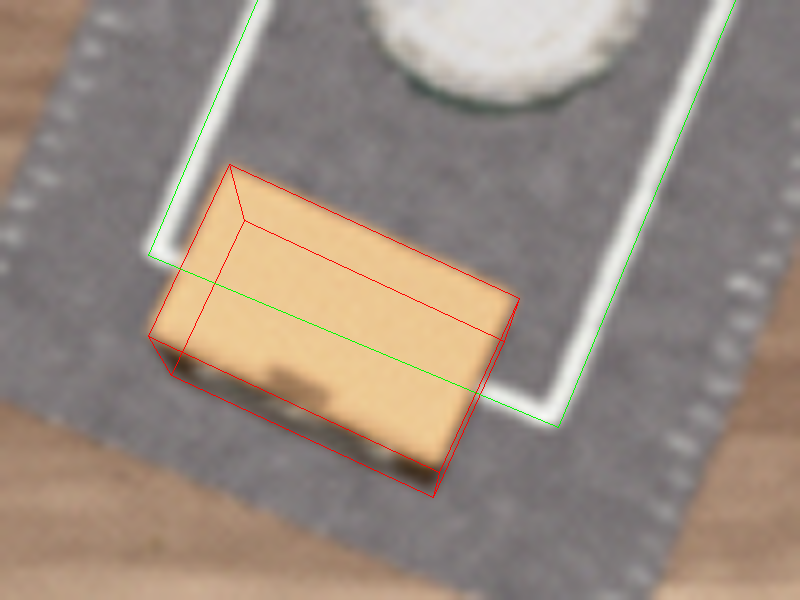

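Call:
play_rows:
  series:
    - {"tx": -0.0343, "ty": 0.0109, "tz": 0, "turn": -0.006}
    - {"tx": -0.0343, "ty": 0.0109, "tz": 0, "turn": -0.006}
    - {"tx": -0.0343, "ty": 0.0109, "tz": 0, "turn": -0.006}
    - {"tx": -0.0343, "ty": 0.0109, "tz": 0, "turn": -0.006}
    - {"tx": -0.0343, "ty": 0.0109, "tz": 0, "turn": -0.006}
    - {"tx": -0.0343, "ty": 0.0109, "tz": 0, "turn": -0.006}
    - {"tx": 0, "ty": 0, "tz": 0, "turn": 0}
    - {"tx": 0, "ty": 0, "tz": 0, "turn": 0}

```text
time_s: 7.3
position: [0.4021, 0.0459, 0.2925]
tcp_rot: [[0.447, 0.895, 0.001], [0.895, -0.447, -0.0], [0.0, 0.001, -1.0]]
force: [0.6, -0.7, 0.5]
opening: 0.001
```

```bash
python3 pic.py 4
```

```text
7.4 [0.40355451 0.04549217 0.29257717] mat -0.15093444186727573 0.003928538353956809
tin 0.81 0.0666 -0.3019
tin 0.76 0.0161 0.118
```

View pics/s4.png

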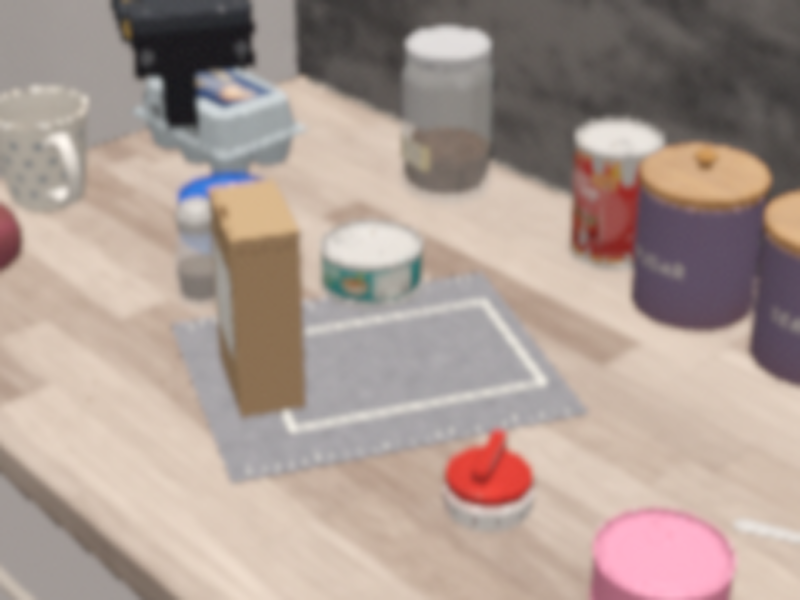

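View pics/t4.png

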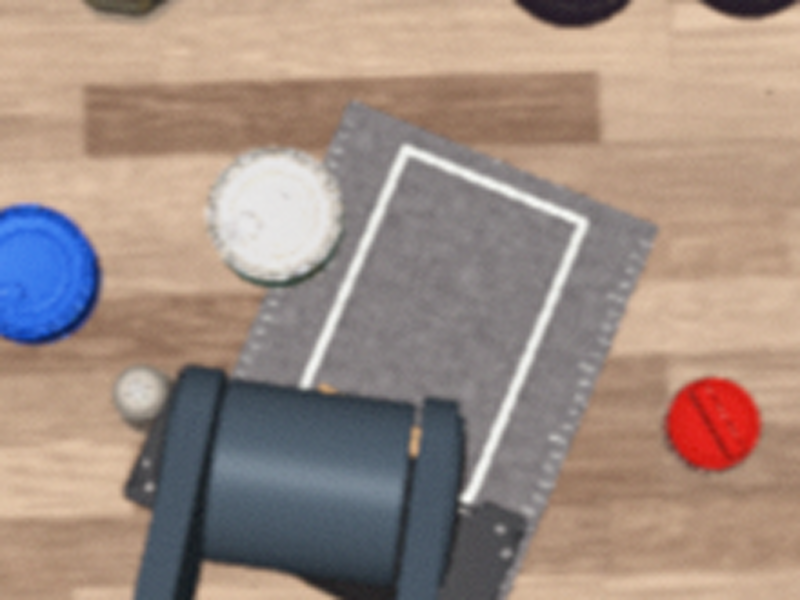

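Call:
play_rows:
  series:
    - {"tx": 0, "ty": 0, "tz": -0.04, "turn": 0}
    - {"tx": 0, "ty": 0, "tz": -0.04, "turn": 0}
    - {"tx": 0, "ty": 0, "tz": -0.039, "turn": 0}
    - {"tx": 0, "ty": 0, "tz": 0, "turn": 0}
    - {"tx": 0, "ty": 0, "tz": 0, "turn": 0}

```text
time_s: 7.95
position: [0.403, 0.0456, 0.1969]
tcp_rot: [[0.447, 0.895, -0.001], [0.895, -0.447, 0.0], [-0.0, -0.001, -1.0]]
force: [0.3, -0.1, 0.1]
opening: 0.004
```

```bash
python3 pic.py 5
```

```text
8.05 [0.40358672 0.0456361  0.19807228] mat -0.15096430992732351 0.004072971381849553
tin 0.95 -0.0752 0.2535
tin 0.92 0.0113 0.1177
tin 0.77 0.0657 -0.3043
```

View pics/s5.png

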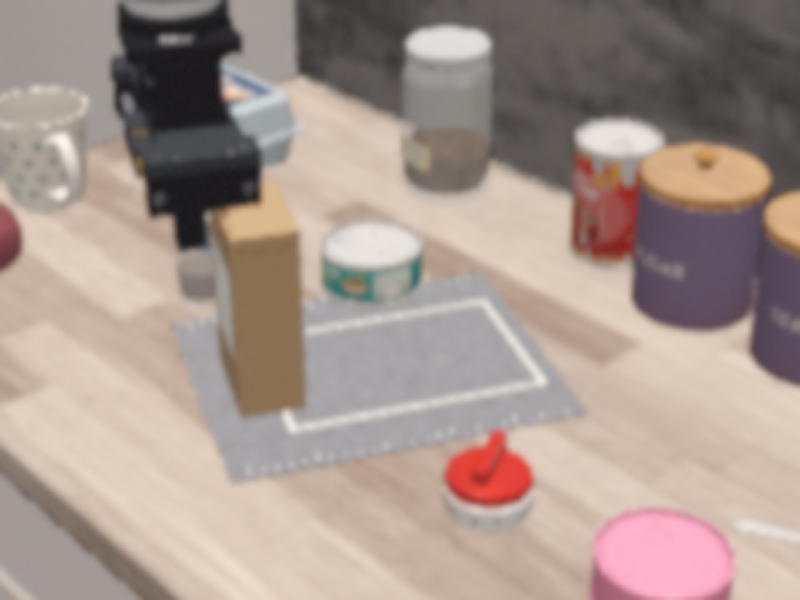

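Call:
play_rows:
  series:
    - {"tx": 0.0084, "ty": -0.0042, "tz": 0, "turn": 0}
    - {"tx": 0.0084, "ty": -0.0042, "tz": 0, "turn": 0}
    - {"tx": 0.0084, "ty": -0.0042, "tz": 0, "turn": 0}
    - {"tx": 0.0084, "ty": -0.0042, "tz": 0, "turn": 0}
    - {"tx": 0, "ty": 0, "tz": 0, "turn": 0}

```text
time_s: 8.6
position: [0.4311, 0.0317, 0.1973]
tcp_rot: [[0.447, 0.895, 0.003], [0.895, -0.447, -0.001], [0.001, 0.003, -1.0]]
force: [-0.3, 0.2, -0.3]
opening: 0.007
```

```bash
python3 pic.py 6
```

```text
8.7 [0.42924569 0.03232695 0.19693821] mat -0.12210173309349262 0.00250200095590681
tin 0.93 -0.0795 0.251
tin 0.87 0.0668 -0.3022
tin 0.59 0.0158 0.118
```

View pics/s6.png

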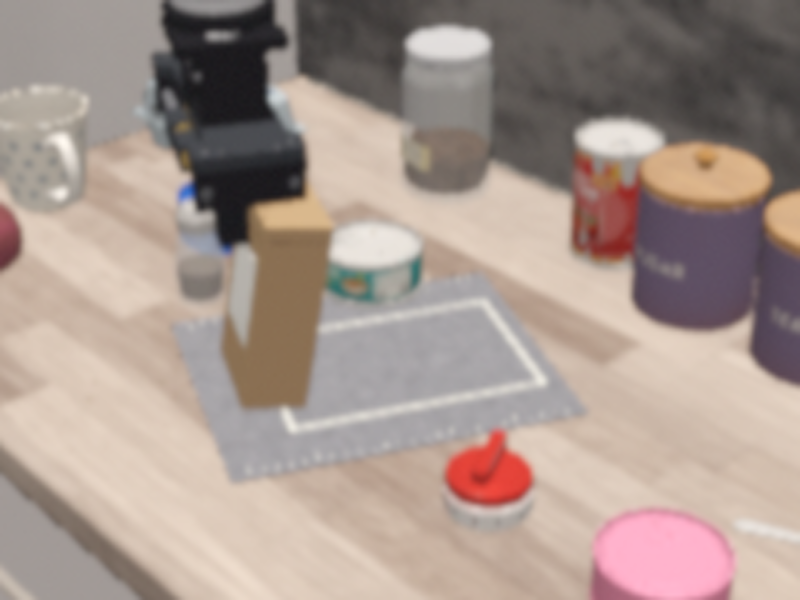

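Call:
play_rows:
  series:
    - {"tx": 0.0084, "ty": -0.0042, "tz": 0, "turn": 0}
    - {"tx": 0.0084, "ty": -0.0042, "tz": 0, "turn": 0}
    - {"tx": 0.0084, "ty": -0.0042, "tz": 0, "turn": 0}
    - {"tx": 0.0084, "ty": -0.0042, "tz": 0, "turn": 0}
    - {"tx": 0.0084, "ty": -0.0042, "tz": 0, "turn": 0}
    - {"tx": 0, "ty": 0, "tz": 0, "turn": 0}
    - {"tx": 0, "ty": 0, "tz": 0, "turn": 0}
    - {"tx": 0, "ty": 0, "tz": 0, "turn": 0}

```text
time_s: 9.55
position: [0.4623, 0.0158, 0.1969]
tcp_rot: [[0.446, 0.895, -0.001], [0.895, -0.446, 0.0], [-0.0, -0.001, -1.0]]
force: [-1.2, -0.0, -0.3]
opening: 0.005
```

```bash
python3 pic.py 7
```

```text
9.65 [0.46233114 0.01585309 0.19699194] mat -0.08516831046832296 0.0011028077630850183
tin 0.95 0.0697 -0.3032
tin 0.92 0.0174 0.1238
tin 0.71 -0.1216 0.1488
tin 0.67 -0.075 0.2582
```

View pics/s7.png

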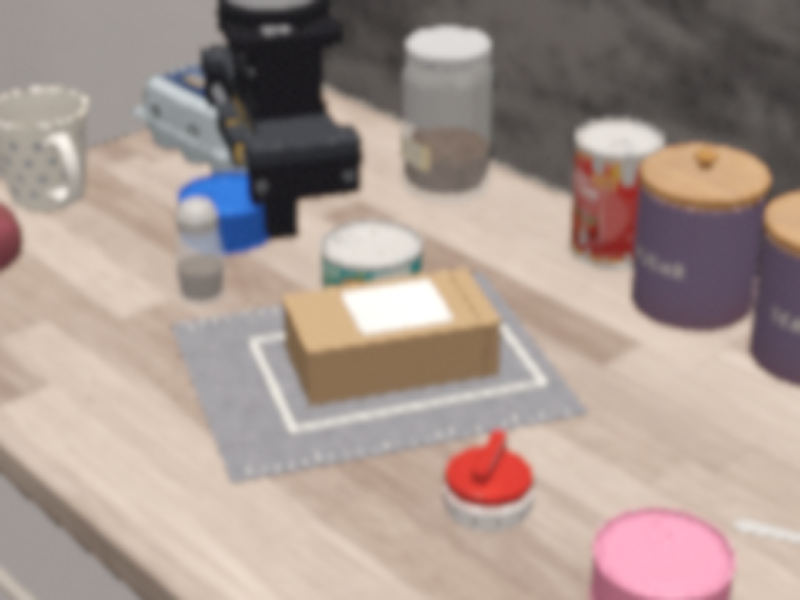

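It has landed inside the outline. I'll back the arm away and up, then measure the result from above.

Call:
play_rows:
  series:
    - {"tx": 0, "ty": 0, "tz": 0.04, "turn": 0}
    - {"tx": 0, "ty": 0, "tz": 0.04, "turn": 0}
    - {"tx": 0, "ty": 0, "tz": 0.04, "turn": 0}
    - {"tx": -0.02, "ty": 0.05, "tz": 0, "turn": 0}
    - {"tx": -0.02, "ty": 0.05, "tz": 0, "turn": 0}
    - {"tx": -0.02, "ty": 0.05, "tz": 0, "turn": 0}
    - {"tx": -0.02, "ty": 0.05, "tz": 0, "turn": 0}
    - {"tx": -0.01, "ty": 0.05, "tz": 0, "turn": 0}
    - {"tx": 0, "ty": 0.05, "tz": 0, "turn": 0}
    - {"tx": 0, "ty": 0, "tz": 0, "turn": 0}

```text
time_s: 10.7
position: [0.3903, 0.2594, 0.2933]
tcp_rot: [[0.441, 0.897, 0.002], [0.897, -0.441, 0.002], [0.003, 0.001, -1.0]]
force: [-0.4, -1.2, 0.0]
opening: 0.009
```

```bash
python3 pic.py 8; python3 - <<'E'
import pickle,cv2
from h import *
q=pickle.load(open("top8.pkl","rb"));r=(170,320,230,430)
cv2.imwrite("pics/t8z.png",cv2.resize(q["pixels"][r[0]:r[1],r[2]:r[3]],(800,600),interpolation=cv2.INTER_CUBIC))
E
```

```text
10.8 [0.39013657 0.25619623 0.29287958] mat -0.24987133491087066 0.19044322978251155
tin 0.85 0.0623 -0.3063
tin 0.7 0.0126 0.1134
tin 0.6 -0.0738 0.2559
```

View pics/t8z.png

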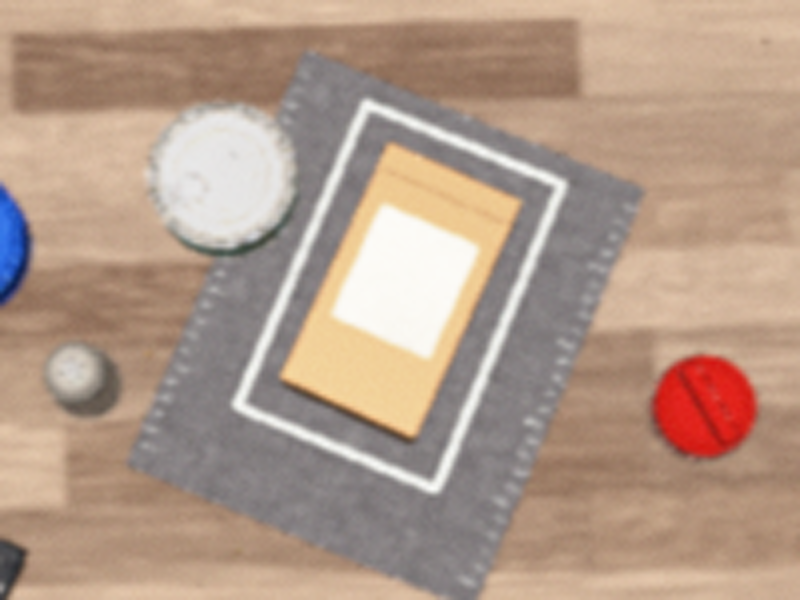

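```bash
python3 - <<'E'
import pickle
from h import *
p=pickle.load(open("top8.pkl","rb"))
m=np.array([.5395,-.0202]);th=np.radians(-24.3);X=np.array([np.cos(th),np.sin(th)]);Y=np.array([-X[1],X[0]])
Z=lambda x,y:((x+.5)/4-.5+230,(y+.5)/4-.5+170)
c=np.array([ray(p,Z(*k),.052) for k in [(388,142),(522,203),(415,437),(281,379)]])
a=c[0]+c[1]-c[2]-c[3];k=c.mean(0)-m
print("carton",k@X,k@Y,np.degrees(np.arctan2(a[1],a[0])),np.linalg.norm(a)/2)
t=ray(p,Z(223,174),.042)-m;print("tin",t@X,t@Y)
from rig import bot
s=bot.read_state();print(s["time_s"],s["force"],abs(s["qvel"]).max());
if abs(k@X)<.02 and abs(k@Y)<.02 and t@Y>.11: print(bot.hand_in())
E
```

```text
carton -0.004341614317755475 -0.0007414867699408961 -25.908945087924106 0.14868332958212943
tin 0.019231668907522335 0.1206174924622528
10.85 [-0.4378733  -0.62324233  0.12343283] 1.7812063388644366
the job is handed in; nothing more can be done
None
```

I pushed the tin off to the mat's left side, then tipped the carton over its front foot edge. It fell flat inside the outline, and I handed the job in at about 10.9 s. `bot.hand_in()` reports no verdict, so the figures below are my own last checks from the top camera.

| Thing | Last measurement | Allowed |
|---|---|---|
| Carton middle, along the mat | about -4 mm | ±28 mm |
| Carton middle, across the mat | about -1 mm | ±26 mm |
| Carton length against the outline | about 1.6° off | 20° (0.35 rad) |
| Tin, sideways from the outline's middle | about +121 mm | more than 105 mm |

- **Tin:** it is standing upright. The network's own tin readings varied from 113 to 124 mm sideways. They disagreed with my measurement by a few mm but were always past the limit.
- **Bystanders:** the shaker and the timer look unmoved in the last top picture. The mug, onion and jar were never approached, and I did not re-measure them.
- **Robot:** it was raised clear of everything when I handed in, and the force reading was under 1 N. The arm still showed a small joint motion, about 1.8°/s, as it settled.

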